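Hold the setting case open for inspection

ROBOT

A 6-joint arm with a two-finger parallel gripper is mounted at the origin on the work surface. World frame = base frame: x ahead of the robot, y to its left, z up, the work surface at z = 0. Lengths are in m, angles in rad, forces in N, time in s.
With the tool pointing down it reaches from about 0.225 to 0.875 m from the base axis. Payload 3.4 kg.
Tool frame: the origin (TCP) lies between the finger pads, 19 mm behind the fingertips; this is the grasp point; z points along the fingers, y is the line along which they close (so a half turn about z gives the same grasp; the last joint's range is limited). The gripper opens to 85 mm and grips with 20 to 120 N. Pads are 22 mm wide; open, the fingers measure 114 mm over their backs; the gripper's body (76 mm by 85 mm) begins 54 mm behind the grasp point. The pads swing forward as they close: fully open they stand 13 mm farther back than shut.
Start: joints at [1.175, 0.276, 1.505, -0, 1.361, -0.121], TCP at [0.156, 0.553, 0.25] pointing down, gripper open.
Joint ranges: [-2.89, 2.89], [-0.75, 2.08], [0.22, 2.7], [-1.18, 4.32], [0.11, 2.71], [-2.7, 2.7]. Speed limits (rad/s): [2.57, 2.57, 3.14, 3.14, 3.14, 3.14].

INTERFACE

Orientations are given as a unit quaternion [w, x, y, z].
In Python, from rig import get_state, eyes, order gives the robot as it stands.
- The arm moves only by the tool drive_tool, never from a script. Its argument "rows" is a list of rows, each a list of 4 numbers: the shift along the tool's x, y, z in units of 25 mm (1.0 is 25 mm), then the turn about the tool's z in units of 6 degrees (1.0 is 6 degrees). A call has exactly 8 rows; each row is the pose to reach, as a shift and turn from the pose commanded when the call began, along the tool's axes at that moment; what a row does not reach only later rows make up. A row lasts 1/12 s, in which the tool goes at most 41.7 mm and 7.16 degrees, less where a joint would pass 70% of its speed; a pose out of reach is approached as far as the arm can. A call with a gripper value outside its range is refused whole. "grip" is the finger opening in mm, from 0 to 85.4, set as the call begins (left out, the last holds). The fingers move at their own pace and stop on an object; "newtons" is the grip in N (left out, the last holds). Time passes only in rows, so rows that repeat a pose let the fingers close, or fill a call up. It gives the time, the measured TCP pose, the force, the opening and the grip force at its end, in the units of the state.
- get_state(): the state, without advancing time (a new reading comes with each control period).
- eyes.get_image(name): name is "scene" or "top"; returns (picture, depth): 480x640x3 uint8, red, green, blue; 480x640 float32, m along the optical axis (not along the pixel's ray), 0 where there is no reading.
- eyes.camera_info(name): a dict with "fx", "fy", "cx", "cy" (pixels), "R" (3x3) and "t" (3): a world point X has camera coordinates R X + t. Camera axes: x right, y down, z forward; pixel columns grow to the right and rows downward; lengths in m; the calibration is good to about 2 mm. A picture is of the moment at which its call begins. camera_info takes no time and is no camera call.
- order.sign_off(): hands the job in; it is judged then, once.
The state is a dict: "clock": time; "qpos": joint angles; "qd": joint speeds; "effort": joint torques, N m; "position": TCP position; "ee_rot": TCP orientation; "contact_force": force on the tool from outside, world axes, zero at the start; "moment": the same for the moment, N m; "width": finger opening in m; "gripper_force": force on a finger pad.
Only numpy, scipy, OpenCV 4.12 (cv2) and the standard library are available. Lean on these libraries where they do the work, as an engineer would, in place of code of your own. Each camera call takes 0.05 s, during which the arm holds its last target. There are 200 camera calls.

TASK

Draw the red-knobbed bolt on the front of the blue setting case towards your left until you feel it come up firm against its yellow stop, then lift the clear lid by its orange handle and hold it still at 50 degrees open, within 5 degrees, so that the filter packs inside can be looked over. The lid falls shut by itself, so do not let it drop, and finish while still holding it up by the handle; leave everything else where it is.

Things in the scene. Friction and masses are not known exactly. Their poses are not given: they have to be found in the camera images.
- case: blue steel setting case fixed to the bench, 260 mm deep (its x), 360 mm wide (its y), 88 mm tall, turned by up to 0.35 rad; origin under its centre. Its front (-x) faces the robot and is a solid ledge 45 mm deep, top at 88 mm, that carries the bolt; behind it, under the lid, lie two filter packs
- lid (a joint): angle of the lid in rad: 0 shut, growing as its front edge is lifted (0.873 rad = 50 degrees), mechanical limit 1.4. It has no stay: it weighs about 0.4 to 0.8 kg and falls shut whenever it is let go. While the bolt covers its lip it lifts only about 0.01 rad
- lid_hinge (a point): the lid's hinge axis, at the middle of the lid's far edge, 125 mm behind the case's centre (case +x) and 90 mm above the bench; the axis runs along the case's y. The lid is a clear pane in an aluminium frame, 210 x 352 mm, 8 mm thick (its underside is at the axis height when shut)
- lid_pull (a point): the middle of the lid's handle: orange round bar 14 mm thick, 124 mm long along the case's y, on two posts 112 mm apart (102 mm clear between them). This point: with the lid shut 143 mm above the bench, 45 mm above the lid's top face, 190 mm in front of the hinge axis and 35 mm to the case's -y side. It moves and turns with the lid
- bolt (a joint): travel in m of the bolt on the case's front ledge: 0 to 6 mm as found (shot), growing as it is drawn towards the case's +y (the robot's left). It frees the lid's lip once drawn more than 35 mm; its stop is met somewhere between 42 and 58 mm. It slides against about 2 N of friction and stays where it is left
- knob_top (a point): centre of the top of the bolt's knob: red, upright, round, 18 mm thick, standing 50 mm above the bolt rod's axis. This point is 155 mm above the bench, 108 mm in front of the case's centre and 80 mm plus the travel to its +y side. At the foot of the knob a dark collar reaches 25 mm from the knob's axis along case +y (top at 111 mm) and is what meets the stop
- bolt_stop: yellow stop block fixed on the ledge, 28 x 12 mm (case x, y) and 24 mm tall, top at 112 mm; origin under its centre. It is set at a different place along the ledge each time; the bolt's collar meets its near (-y) face, 6 mm from its origin
- pack_a: a pleated filter pack lying inside the case, 130 x 110 x 35 mm, cream-white paper block; origin under its centre; a bystander
- pack_b: a second pleated filter pack inside the case, same size; origin under its centre; a bystander
- pack_c: pleated filter pack lying on the bench at the left, 150 x 110 x 40 mm; origin under its centre; a bystander
- pack_d: pleated filter pack lying on the bench at the right, 150 x 110 x 30 mm; origin under its centre; a bystander
- glue: white glue bottle with a red cap, 60 mm across, 150 mm tall, standing; origin under its centre; a bystander
- tape: cardboard-brown tape roll lying flat, 100 mm across, 30 mm high; origin under its centre; a bystander
- mug: blue mug, 80 mm across, 90 mm tall; origin under its centre; a bystander
- brush: glue brush lying on the bench; origin under it; a bystander

How it is judged:
By the outcome, as a careful person would: the job done as asked, in the order asked, and still so for the second after the job is handed in, while the arm keeps its last pose, push and grip.
It also fails if it takes over 56 s, if anything falls off the work surface, if the arm or the gripper's body presses on something with over 40 N, if the wrist force passes 120 N, or if a joint passes its speed limit or range.

## Working session

There is one attempt and no reset: what is moved stays moved. The work goes in short steps, Python scripts to look and compute and a tool call to move; the robot and the scene stay as the last step left them, time stands still between calls to the robot, and variables do not carry over. Pictures are saved under pics/ and viewed, at most 10 in all, crops included, and the job is handed in when it is done.

Besides the shell and the picture viewer there is one more tool, called after "Call:" as name([rows], argument=value, ...), one row to a line, values as JSON. drive_tool: Moves the arm, as the interface text tells. Its arguments: {"type":"object","properties":{"rows":{"type":"array","items":{"type":"array","items":{"type":"number"}}},"grip":{"type":"number"},"newtons":{"type":"number"}},"required":["rows"]}

```bash
mkdir -p pics; ls; python3 - <<'E'
from rig import get_state, eyes
import cv2,numpy as np
s=get_state(); print(s)
for n in ("top","scene"):
    p,d=eyes.get_image(n); cv2.imwrite(f"pics/{n}0.png",p[:,:,::-1]); np.save(f"pics/{n}0d.npy",d)
    print(n,eyes.camera_info(n))
E
```

```text
pics
{'clock': 0.0, 'qpos': array([ 1.17500745e+00,  2.76637789e-01,  1.50615719e+00,  1.72574234e-06,
        1.36066838e+00, -1.20980180e-01]), 'qd': array([ 0.00038433,  0.00078014, -0.00017211,  0.00231065, -0.00016721,
        0.00157381]), 'effort': array([ 1.04969176e-04, -4.16781557e+01, -2.45806521e+01,  5.22941482e-04,
        1.12207088e-02, -1.89099484e-05]), 'position': array([0.15583668, 0.55297001, 0.24910567]), 'ee_rot': array([-2.39816111e-04,  1.36972509e-01,  9.90574408e-01, -9.04087063e-04]), 'contact_force': array([-1.53331808,  0.03708254,  0.80350451]), 'moment': array([0.0386196 , 0.02994936, 0.03515566]), 'gripper_force': 0.0, 'width': 0.08566586265926292}
top {'fx': 620.8374177191829, 'fy': 620.8374177191829, 'cx': 320.8243930426374, 'cy': 238.15690005973002, 'R': array([[ 0.02579293, -0.99948239,  0.01922681],
       [-0.99862838, -0.026638  , -0.04507525],
       [ 0.04556408, -0.01803782, -0.99879855]]), 't': array([-0.02656591,  0.5435934 ,  1.4593918 ])}
scene {'fx': 555.2632369775632, 'fy': 555.2632369775632, 'cx': 323.6849390169573, 'cy': 246.93584088299767, 'R': array([[ 0.57207725,  0.82013095, -0.01062236],
       [ 0.47783306, -0.34377975, -0.80838793],
       [-0.66663572,  0.45738463, -0.58855426]]), 't': array([-0.31543792, -0.16314584,  1.70025978])}
```

View pics/top0.png

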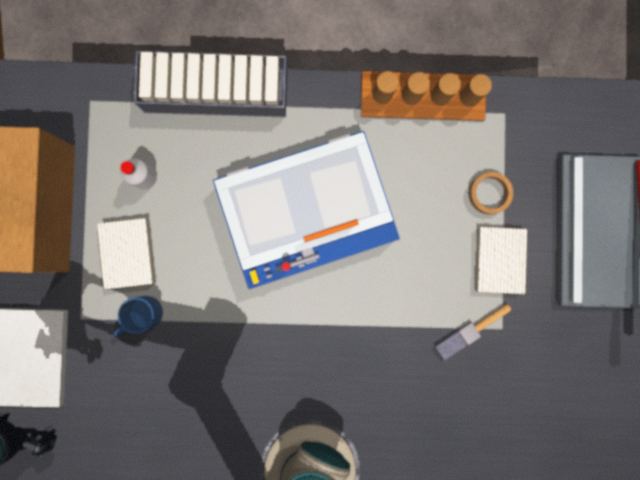

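View pics/scene0.png

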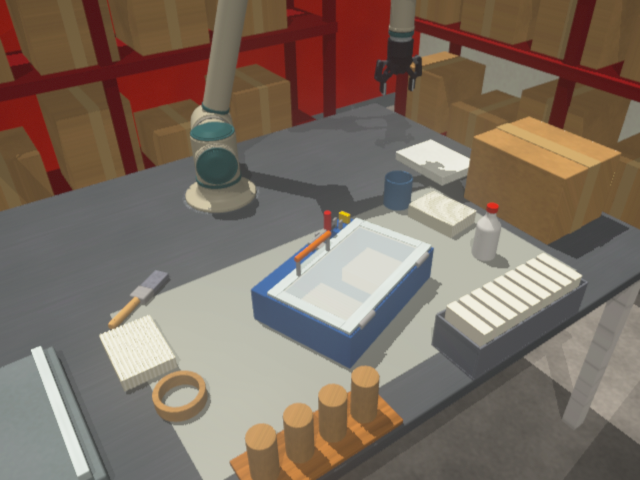

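The top view shows the case with its front ledge running from (248,287) to (398,238), the red knob at about (286,266), the yellow stop at about (254,277) and the orange handle from (305,238) to (357,223). I'll enlarge the crop before measuring.

```bash
python3 - <<'E'
import cv2
p=cv2.imread("pics/top0.png")
cv2.imwrite("pics/crop.png",cv2.resize(p[200:300,230:410],None,fx=4.4,fy=4.4,interpolation=cv2.INTER_CUBIC))
E
cat > h.py <<'E'
import numpy as np
from rig import eyes
def ray(n,u,v,z):
    c=eyes.camera_info(n);R,t=c['R'],c['t'];o=-R.T@t
    d=R.T@np.array([(u-c['cx'])/c['fx'],(v-c['cy'])/c['fy'],1]);return o+d*(z-o[2])/d[2]
def proj(n,X):
    c=eyes.camera_info(n);q=c['R']@X+c['t'];return np.array([q[0]/q[2]*c['fx']+c['cx'],q[1]/q[2]*c['fy']+c['cy']])
E
python3 - <<'E'
import cv2,numpy as np
from h import *
p=cv2.imread("pics/top0.png");h=cv2.cvtColor(p,cv2.COLOR_BGR2HSV)
def m(lo,hi,box):
    k=cv2.inRange(h,lo,hi);z=np.zeros_like(k);a,b,c,d=box;z[b:d,a:c]=k[b:d,a:c];return z
for nm,lo,hi,z in (("blue",(105,140,60),(125,255,255),.088),("yel",(22,130,100),(35,255,255),.112),("or",(5,150,120),(18,255,255),.150)):
    k=m(lo,hi,(205,125,405,295));pts=np.argwhere(k)[:,::-1].astype(np.float32);r=cv2.minAreaRect(pts)
    print(nm,len(pts),pts.mean(0),ray("top",*pts.mean(0),z)); 
    for q in cv2.boxPoints(r): print("  ",q,ray("top",*q,z))
k=m((0,150,80),(4,255,255),(270,250,300,285))|m((172,150,80),(180,255,255),(270,250,300,285));pts=np.argwhere(k)[:,::-1]
print("red",len(pts),pts.mean(0),ray("top",*pts.mean(0),.155))
E
```

```text
blue 1979 [333.3694  250.89085] [ 0.51276748 -0.03986868  0.088     ]
   [243.40002 271.2    ] [0.46202473 0.16042943 0.088     ]
   [392.5 221.5] [ 0.58259177 -0.17169748  0.088     ]
   [398. 238.] [ 0.54565406 -0.18489012  0.088     ]
   [248.90002 287.7    ] [0.42551279 0.14700509 0.088     ]
yel 66 [254.04546 276.39395] [0.45147815 0.13419779 0.112     ]
   [249.50003 271.49997] [0.46196772 0.14450596 0.112     ]
   [254.90002 269.69998] [0.46622587 0.1327717  0.112     ]
   [258.7 281.1] [0.44141138 0.12366702 0.112     ]
   [253.30002 282.9    ] [0.43716361 0.13539568 0.112     ]
or 240 [331.   230.15] [ 0.55565009 -0.03125446  0.15      ]
   [303.99997 237.     ] [0.53935429 0.02638523 0.15      ]
   [356.19998 219.6    ] [ 0.57987003 -0.08498214  0.15      ]
   [357.49997 223.5    ] [ 0.57152865 -0.08798026  0.15      ]
   [305.29996 240.9    ] [0.53104679 0.02336868 0.15      ]
red 51 [285.54901961 265.78431373] [0.47658575 0.06403299 0.155     ]
```

View pics/crop.png

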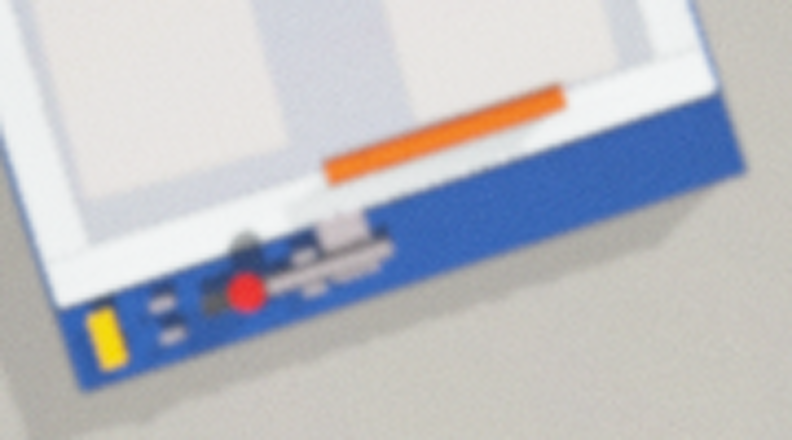

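Call:
drive_tool([
  [-0.6,-0.5,0,-0.2],
  [-1.6,-1.4,0,-0.5],
  [-2.8,-2.4,0,-0.9],
  [-4,-3.5,0,-1.3],
  [-5.2,-4.5,0,-1.7],
  [-6.4,-5.5,0,-2.1],
  [-7.6,-6.6,0,-2.5],
  [-8.8,-7.6,0,-3],
], grip=60, newtons=50)

```text
clock: 0.77
position: [0.3163, 0.3088, 0.2497]
ee_rot: [-0.0, -0.021, 1.0, -0.0]
contact_force: [1.1, 0.9, 0.5]
width: 0.0596
gripper_force: 0.0
```

Call:
drive_tool([
  [-0.9,-1.5,0,-0.5],
  [-1.8,-3,0,-1],
  [-2.7,-4.5,0,-1.5],
  [-3.6,-6,0,-2],
  [-4.5,-7.5,0,-2.4],
  [-5.3,-8.9,0,-2.7],
  [-5.8,-9.8,0,-2.9],
  [-6,-10.2,0,-2.9],
])

```text
clock: 1.43
position: [0.4787, 0.0578, 0.2496]
ee_rot: [0.0, -0.169, 0.986, -0.001]
contact_force: [0.3, -0.6, 0.0]
width: 0.06
gripper_force: 0.0
```

```bash
python3 - <<'E'
from rig import get_state, eyes
import cv2,numpy as np
s=get_state(); print(s['clock'],s['position'],s['ee_rot'],s['contact_force'],s['qpos'])
E
```

```text
1.4333 [0.47873189 0.05779827 0.24960214] [ 4.77265670e-04 -1.68996714e-01  9.85615696e-01 -1.25809261e-03] [ 0.34800623 -0.60792498  0.01314972] [-0.02261499  0.13516483  1.69238689 -0.0023656   1.31262351 -1.93243259]
```

Call:
drive_tool([
  [0,0.26,0.5,0],
  [0,0.26,1.2,0],
  [0,0.26,2,0],
  [0,0.26,2.8,0],
  [0,0.26,3.5,0],
  [0,0.26,4,0],
  [0,0.26,4.4,0],
  [0,0.26,4.4,0],
])

```text
clock: 2.1
position: [0.4717, 0.0686, 0.1378]
ee_rot: [-0.003, -0.171, 0.985, 0.001]
contact_force: [-0.6, -0.0, -0.7]
width: 0.06
gripper_force: 0.0
```

Call:
drive_tool([
  [0,0,0,0],
  [0,0,0,0],
  [0,0,0,0],
  [0,0,0,0],
  [0,0,0,0],
  [0,0,0,0],
  [0,0,0,0],
  [0,0,0,0],
], grip=10, newtons=30)

```text
clock: 2.77
position: [0.4748, 0.0678, 0.141]
ee_rot: [0.001, -0.171, 0.985, -0.0]
contact_force: [0.7, -1.6, 5.7]
width: 0.017
gripper_force: 29.6
```

Call:
drive_tool([
  [0,0.15,0,0],
  [0,0.35,0,0],
  [0,0.55,0,0],
  [0,0.75,0,0],
  [0,0.95,0,0],
  [0,1.1,0,0],
  [0,1.25,0,0],
  [0,1.3,0,0],
])

```text
clock: 3.43
position: [0.4636, 0.0988, 0.1409]
ee_rot: [0.001, -0.171, 0.985, -0.0]
contact_force: [-0.7, -2.5, 5.6]
width: 0.0173
gripper_force: 29.7
```

Call:
drive_tool([
  [0,0.04,0,0],
  [0,0.08,0,0],
  [0,0.12,0,0],
  [0,0.16,0,0],
  [0,0.2,0,0],
  [0,0.24,0,0],
  [0,0.24,0,0],
  [0,0.24,0,0],
])

```text
clock: 4.1
position: [0.4616, 0.1042, 0.1409]
ee_rot: [0.001, -0.171, 0.985, -0.0]
contact_force: [-0.8, -1.6, 6.1]
width: 0.0173
gripper_force: 29.7
```

Call:
drive_tool([
  [0,0.02,0,0],
  [0,0.04,0,0],
  [0,0.06,0,0],
  [0,0.08,0,0],
  [0,0.1,0,0],
  [0,0.12,0,0],
  [0,0.12,0,0],
  [0,0.12,0,0],
])

```text
clock: 4.77
position: [0.4611, 0.1058, 0.1409]
ee_rot: [0.001, -0.171, 0.985, -0.002]
contact_force: [1.1, -5.5, 6.0]
width: 0.0168
gripper_force: 29.7
```

Call:
drive_tool([
  [0,0.02,0,0],
  [0,0.04,0,0],
  [0,0.06,0,0],
  [0,0.08,0,0],
  [0,0.1,0,0],
  [0,0.12,0,0],
  [0,0.12,0,0],
  [0,0.12,0,0],
])

```text
clock: 5.43
position: [0.461, 0.1059, 0.1409]
ee_rot: [0.001, -0.172, 0.985, -0.004]
contact_force: [2.9, -14.8, 4.6]
width: 0.0168
gripper_force: 30.2
```

Call:
drive_tool([
  [0,-0.08,0,0],
  [0,-0.15,0,0],
  [0,-0.15,0,0],
  [0,-0.15,0,0],
  [0,-0.15,0,0],
  [0,-0.15,0,0],
  [0,-0.15,0,0],
  [0,-0.15,0,0],
])

```text
clock: 6.1
position: [0.4611, 0.1057, 0.1409]
ee_rot: [0.001, -0.171, 0.985, -0.001]
contact_force: [1.2, -2.8, 6.5]
width: 0.017
gripper_force: 29.9
```

Call:
drive_tool([
  [0,0,0,0],
  [0,0,0,0],
  [0,0,0,0],
  [0,0,0,0],
  [0,0,-0.2,0],
  [0,0,-0.8,0],
  [0,0,-1.6,0],
  [0,0,-2.4,0],
], grip=50)

```text
clock: 6.77
position: [0.4597, 0.1066, 0.2004]
ee_rot: [-0.001, -0.171, 0.985, 0.0]
contact_force: [-0.1, 0.2, -0.1]
width: 0.05
gripper_force: 0.0
```

Call:
drive_tool([
  [0,0,-0.8,0],
  [0,0,-1.4,0],
  [0,0,-1.6,1],
  [0,0,-1.6,2],
  [0,0,-1.6,3],
  [0,0,-1.6,4],
  [0,0,-1.6,5],
  [0,0,-1.6,5],
])

```text
clock: 7.43
position: [0.4601, 0.1066, 0.2402]
ee_rot: [0.0, 0.091, 0.996, 0.0]
contact_force: [0.3, 0.2, -0.5]
width: 0.0502
gripper_force: 0.0
```

```bash
python3 - <<'E'
from h import *
import cv2
from rig import get_state
p,d=eyes.get_image("top");cv2.imwrite("pics/top1.png",p[:,:,::-1])
a=p[190:300,220:400,::-1]
q,d=eyes.get_image("scene");b=q[150:330,240:450,::-1]
cv2.imwrite("pics/c1.png",np.hstack([cv2.resize(a,(400,244)),cv2.resize(b,(285,244))]))
s=get_state();print(s['position'],s['ee_rot'],s['contact_force'])
E
```

```text
[0.46017654 0.10656971 0.24013892] [-1.49080224e-05  8.88045708e-02  9.96049064e-01  1.03217929e-04] [-0.69933859 -0.68493303  0.06904053]
```

View pics/c1.png

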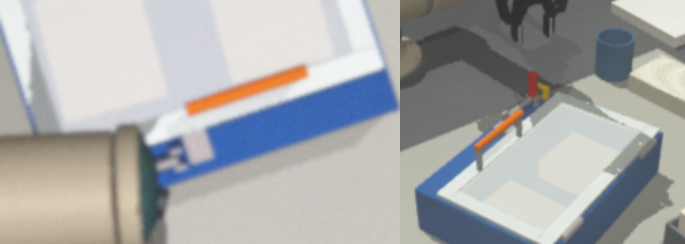

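The scene view (right half) shows the red knob now right against the yellow stop; the orange handle is free and clear. Next I'll move above the handle.

Call:
drive_tool([
  [-0.3,-0.3,0,1],
  [-0.9,-0.9,0,2],
  [-1.6,-1.6,0,3],
  [-2.4,-2.4,0,4],
  [-3.2,-3.2,0,5],
  [-4,-4,0,6],
  [-4.5,-4.5,0,7],
  [-4.75,-4.75,0,8],
], grip=60)

```text
clock: 8.2
position: [0.5573, -0.034, 0.2397]
ee_rot: [0.001, 0.489, 0.872, -0.0]
contact_force: [0.5, 0.9, 0.6]
width: 0.0601
gripper_force: 0.0
```

Call:
drive_tool([
  [0,0,0,1],
  [0,0,0,2],
  [0,0,0,2],
  [0,0,0,2],
  [0,0,0,2],
  [0,0,0,2],
  [0,0,0,2],
  [0,0,0,2],
])

```text
clock: 8.87
position: [0.5557, -0.0315, 0.2401]
ee_rot: [0.0, 0.576, 0.818, 0.0]
contact_force: [-0.1, -0.8, -0.5]
width: 0.0597
gripper_force: 0.0
```

```bash
python3 - <<'E'
from rig import get_state
s=get_state();p,q=s['position'],s['ee_rot'];print(p,q,s['qpos'])
from scipy.spatial.transform import Rotation as R
import numpy as np
r=R.from_quat(q,scalar_first=True).as_matrix();print(np.degrees(np.arctan2(r[1,1],r[0,1])),r.T@(np.array([.5562,-.031,.143])-p)/.025)
E
```

```text
[ 0.55571005 -0.03151781  0.24007569] [5.34481660e-05 5.75568672e-01 8.17753445e-01 6.67122742e-05] [-1.81713710e-01  2.53956260e-01  1.56105462e+00  7.88155863e-05
  1.32642887e+00 -5.25930325e-01]
19.72106706643421 [0.01292566 0.02477496 3.8830318 ]
```

Call:
drive_tool([
  [0,0,0.5,0],
  [0,0,1.2,0],
  [0,0,2,0],
  [0,0,2.7,0],
  [0,0,3.3,0],
  [0,0,3.7,0],
  [0,0,3.8,0],
  [0,0,3.8,0],
])

```text
clock: 9.53
position: [0.5555, -0.0316, 0.1445]
ee_rot: [-0.001, 0.576, 0.818, -0.0]
contact_force: [0.0, 0.1, 0.0]
width: 0.0602
gripper_force: 0.0
```

Call:
drive_tool([
  [0,0,0,0],
  [0,0,0,0],
  [0,0,0,0],
  [0,0,0,0],
  [0,0,0,0],
  [0,0,0,0],
  [0,0,0,0],
  [0,0,0,0],
], grip=4, newtons=50)

```text
clock: 10.2
position: [0.5565, -0.0317, 0.1459]
ee_rot: [0.001, 0.576, 0.817, 0.001]
contact_force: [0.4, 0.6, 5.1]
width: 0.0121
gripper_force: 48.9
```

```bash
python3 - <<'E'
from rig import get_state
s=get_state();print({k:s[k] for k in('clock','position','ee_rot','contact_force','moment','width')})
E
```

```text
{'clock': 10.2, 'position': array([ 0.55653181, -0.03166586,  0.14594614]), 'ee_rot': array([9.30781142e-04, 5.76049191e-01, 8.17414262e-01, 6.22548555e-04]), 'contact_force': array([0.39017159, 0.5674147 , 5.13084447]), 'moment': array([ 0.06889559, -0.05930917,  0.04379569]), 'width': 0.012137351777603618}
```

Call:
drive_tool([
  [0.0,0.05,-0.16,0],
  [0,0.1,-0.33,0],
  [0,0.16,-0.49,0],
  [0,0.21,-0.66,0],
  [0,0.27,-0.82,0],
  [0,0.34,-0.98,0],
  [0,0.41,-1.13,0],
  [0,0.48,-1.29,0],
])

```text
clock: 10.87
position: [0.5671, -0.0278, 0.1774]
ee_rot: [-0.0, 0.576, 0.817, -0.0]
contact_force: [3.2, -1.3, -7.2]
width: 0.012
gripper_force: 48.6
```

```bash
python3 - <<'E'
import cv2
from rig import eyes
q,d=eyes.get_image("scene")
cv2.imwrite("pics/c2.png",cv2.resize(q[120:360,220:480,::-1],None,fx=2,fy=2))
E
```

```text
(no output)
```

View pics/c2.png

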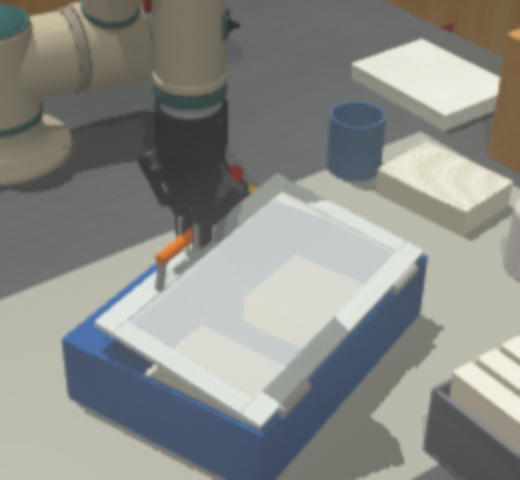

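The crop shows the lid lifted clear of the bolt, about 10° open, with the fingers gripping the orange bar (at about (175,245)). I'll continue along the arc.

Call:
drive_tool([
  [0,0.08,-0.15,0],
  [0,0.15,-0.3,0],
  [0,0.24,-0.46,0],
  [0,0.32,-0.61,0],
  [0,0.41,-0.75,0],
  [0,0.5,-0.9,0],
  [0,0.6,-1.04,0],
  [0,0.7,-1.18,0],
])

```text
clock: 11.58
position: [0.5825, -0.0222, 0.207]
ee_rot: [-0.001, 0.576, 0.817, -0.001]
contact_force: [-3.3, -4.4, -1.9]
width: 0.0122
gripper_force: 48.9
```

Call:
drive_tool([
  [0,0.1,-0.14,0],
  [0,0.21,-0.27,0],
  [0,0.32,-0.41,0],
  [0,0.43,-0.54,0],
  [0,0.54,-0.67,0],
  [0,0.66,-0.8,0],
  [0,0.78,-0.92,0],
  [0,0.9,-1.04,0],
])

```text
clock: 12.25
position: [0.6023, -0.0151, 0.2336]
ee_rot: [-0.002, 0.576, 0.817, -0.002]
contact_force: [-4.8, -6.1, 1.3]
width: 0.0116
gripper_force: 48.6
```

Call:
drive_tool([
  [0,0.12,-0.12,0],
  [0,0.25,-0.23,0],
  [0,0.38,-0.35,0],
  [0,0.51,-0.46,0],
  [0,0.65,-0.57,0],
  [0,0.78,-0.67,0],
  [0,0.92,-0.77,0],
  [0,1.06,-0.87,0],
])

```text
clock: 12.92
position: [0.6263, -0.0064, 0.2567]
ee_rot: [-0.002, 0.576, 0.817, -0.003]
contact_force: [-9.6, -5.3, 6.8]
width: 0.0123
gripper_force: 48.6
```

```bash
python3 - <<'E'
from rig import get_state
import numpy as np
s=get_state();p=s['position'];print(s['contact_force'],s['moment'],s['qpos'])
u=np.array([np.cos(.345),np.sin(.345)]);b0=np.array([.5562,-.031]);H=b0+.19*u
print("x,z rel hinge",(p[:2]-H)@u,p[2]-.09,np.degrees(np.arctan2(p[2]-.09,-(p[:2]-H)@u))-15.59)
E
```

```text
[-9.55242632 -5.27470596  6.82145906] [-1.12908827  1.85068234  0.05189766] [-0.11934891  0.35356315  1.37309301 -0.003582    1.42095922 -0.4616568 ]
x,z rel hinge -0.11576541776507798 0.16672329103475012 39.63556429749278
```

Call:
drive_tool([
  [0,0.12,-0.12,0],
  [0,0.26,-0.24,0],
  [0,0.4,-0.35,0],
  [0,0.55,-0.46,0],
  [0,0.7,-0.55,0],
  [0,0.85,-0.64,0],
  [0,1,-0.72,0],
  [0,1.13,-0.8,0],
])

```text
clock: 13.58
position: [0.6548, 0.0038, 0.2761]
ee_rot: [-0.001, 0.576, 0.817, -0.001]
contact_force: [-3.5, -4.4, -0.1]
width: 0.012
gripper_force: 48.6
```

Call:
drive_tool([
  [0,0,0,0],
  [0,0,0,0],
  [0,0,0,0],
  [0,0,0,0],
  [0,0,0,0],
  [0,0,0,0],
  [0,0,0,0],
  [0,0,0,0],
])

```text
clock: 14.25
position: [0.6546, 0.0037, 0.276]
ee_rot: [-0.001, 0.576, 0.817, -0.001]
contact_force: [-3.1, -4.5, 2.2]
width: 0.0119
gripper_force: 48.9
```

```bash
python3 - <<'E'
from rig import get_state
from h import *
import cv2
s=get_state();p=s['position'];print(s['contact_force'],s['moment'],p)
u=np.array([np.cos(.345),np.sin(.345)]);b0=np.array([.5562,-.031]);H=b0+.19*u
print("x,z rel hinge",(p[:2]-H)@u,p[2]-.09,np.degrees(np.arctan2(p[2]-.09,-(p[:2]-H)@u))-15.59)
for n in("scene","top"):
    q,d=eyes.get_image(n);np.save(f"pics/{n}3d.npy",d);cv2.imwrite(f"pics/{n}3.png",q[:,:,::-1])
q=cv2.imread("pics/scene3.png");cv2.imwrite("pics/c3.png",cv2.resize(q[90:350,220:480],None,fx=2.3,fy=2.3))
E
```

```text
[-3.112214   -4.5266074   2.15743035] [-0.86760651  1.05674986  0.08473013] [0.65457101 0.00373936 0.27601637]
x,z rel hinge -0.08567672340226085 0.186016368297332 49.67981650540291
```

View pics/c3.png

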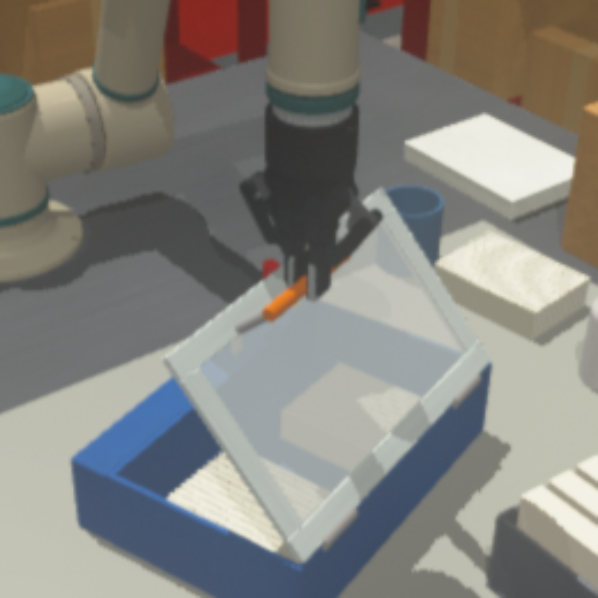

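View pics/top3.png

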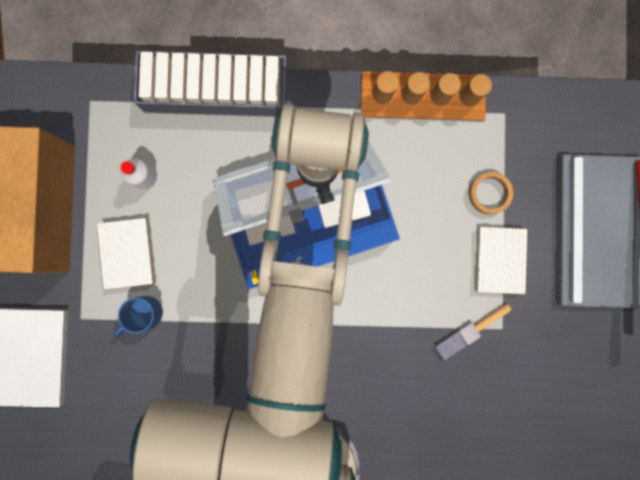

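The scene crop shows the bar held and the lid up. Its frame strips run from (185,365) to (300,545) and from (385,200) to (478,350) in the crop. I'll check the angle from the depth along these.

```bash
python3 - <<'E'
from h import *
d=np.load("pics/scene3d.npy");c=eyes.camera_info("scene")
P=[]
for a,b in (((183,367),(292,535)),((384,208),(474,348)),((180,357),(262,302))):
  Q=[]
  for t in np.linspace(.08,.92,30):
    u,v=[int(round(o+(x+(y-x)*t)/2.3)) for o,x,y in zip((220,90),a,b)]
    z=d[v,u]
    if z>0: Q.append(c['R'].T@(np.array([(u-c['cx'])/c['fx']*z,(v-c['cy'])/c['fy']*z,z])-c['t']))
  Q=np.array(Q);print(Q[0].round(3),Q[-1].round(3),len(Q));P.append(Q)
P=np.vstack(P);
for _ in range(4):
  m=P.mean(0);n=np.linalg.svd(P-m)[2][2];n*=np.sign(n[2]);r=(P-m)@n;print("angle",np.degrees(np.arccos(n[2])),"yaw",np.arctan2(n[1],n[0]),r.std(),len(P));P=P[abs(r)<max(.003,1.5*r.std())]
E
```

```text
[ 0.674 -0.131  0.233] [ 0.76  -0.098  0.121] 30
[0.562 0.181 0.229] [0.65  0.215 0.122] 30
[ 0.654 -0.121  0.246] [ 0.625 -0.03   0.241] 30
angle 48.896943224343765 yaw 0.34366709655424704 0.0017773903073567902 90
angle 48.870644839764886 yaw 0.34301057781798566 0.0014032623083833262 82
angle 48.870644839764886 yaw 0.34301057781798566 0.0014032623083833262 82
angle 48.870644839764886 yaw 0.34301057781798566 0.0014032623083833262 82
```

```bash
python3 -c "
from rig import order;print(order.sign_off())"
```

```text
the job is handed in; nothing more can be done
None
```

The bolt was drawn left until it came up firm on its yellow stop (about 15 N with no further travel), and the job was handed in at about 14 s with the lid held still by its handle at about 49° open (depth camera reading).

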